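Switch on the warming plate under the wax tin

ROBOT

A 6-joint arm with a two-finger parallel gripper is mounted at the origin on a cart in front of the work surface, level with it; the furniture and walls round the work are solid. World frame = base frame: x ahead of the robot, y to its left, z up, the work surface at z = 0. Lengths are in m, angles in degrees, forces in N, time in s.
With the tool pointing down it reaches from about 0.4 to 0.825 m from the base axis. Payload 7 kg.
Tool frame: the origin (TCP) lies between the finger pads; the fingertips stand 22 mm ahead of it and the grasp point (between the pads) lies 3 mm ahead of it; z points along the fingers, y is the direction in which the jaws open and shut (so a half turn about z gives the same grasp; the last joint's range is limited). The gripper opens to 88 mm and grips with 3 to 60 N. Pads are 19 mm wide; open, the fingers measure 130 mm over their backs; the gripper's body (78 mm by 193 mm) begins 47 mm behind the grasp point.
Start: joints at [-49.612, 20.546, 0.682, 0, -70.136, -16.507], TCP at [0.273, -0.617, 0.249] pointing down, gripper open.
Joint ranges: [-176.03, 176.03], [-82.01, 121.73], [-58.28, 71.71], [-173.87, 95.51], [-174.79, -0.11], [-173.66, 173.66]. Speed limits (degrees/s): [136.94, 136.94, 172.46, 180, 180, 180].

INTERFACE

Orientations are given as [roll, pitch, yaw] about the fixed x, y, z axes, in that order (R = Rz(yaw) Ry(pitch) Rx(roll)).
In Python, from plant import telemetry, cams, r gives the robot as it stands.
- The arm moves only by the tool carry_out, never from a script. Its argument "commands" is one flat list of numbers, 5 for each row, row after row: the shift along the world's x, y, z as a fraction of full scale, then the turn about the world's z as a fraction of full scale, then the gripper's target within -1 to 1 (shut at 1, half-way at 0, fully open at -1). In form: [x, y, z, turn, claw, x, y, z, turn, claw, ...]. A call has 1 to 8 rows; each row shifts and turns the commanded pose from where the row before left it; what a row does not reach is not made up. Full scale, the value 1, is 0.04 m for a shift and 4 degrees for a turn. A row lasts 1/10 s, in which the tool goes at most 50 mm and 8.59 degrees, less where a joint would pass 70% of its speed; a pose out of reach is approached as far as the arm can. A call with a number of a shift or a turn outside -1 to 1 is refused whole. A call with a gripper value outside its range is refused whole. The fingers move at their own pace and stop on an object; "grip_force" is the grip in N (left out, the last holds). Time passes only in rows, so rows that do not move let the fingers close. It gives the time, the measured TCP pose, the force and the opening at its end, in the units of the state.
- telemetry.get_state(): the state, without advancing time (a new reading comes with each control period).
- cams.capture(name): name is "scene" or "side" or "wrist"; returns a dict with "frame" (420x560x3 uint8, red, green, blue), "camera_matrix" (3x3 intrinsics, pixels), "camera_from_world" (4x4, takes a point from world to camera coordinates); the wrist camera has in their place "mount" (4x4, takes a point from camera to tool coordinates, whose origin is the TCP and whose axes are the flange's). Camera axes: x right, y down, z forward; pixel columns grow to the right and rows downward; lengths in m; the calibration is good to about 2 mm. The wrist camera is an equidistant fisheye: a pixel r from the principal point sees the ray r / f radians off the axis. A picture is of the moment at which its call begins: read the wrist's pose just before it. There is no depth.
- r.close_job(): hands the job in, once; it reports no verdict.
The state is a dict: "time_s": time; "joints": joint angles; "qd": joint speeds; "joint_torque": joint torques, N m; "tcp_pos": TCP position; "eef_rot": TCP orientation; "contact_force": force on the tool from outside, world axes, zero at the start; "moment": the same for the moment, N m; "gripper_width": finger opening in m.
Only numpy, scipy, OpenCV 4.12 (cv2) and the standard library are available. Lean on these libraries where they do the work, as an engineer would, in place of code of your own. Each camera call takes 0.05 s, during which the arm holds its last target. There are 200 camera calls.

TASK

The twin warmer on the packing table has one knob in front of each plate. Switch on the plate that the round wax tin stands on: push its knob down, turn it clockwise past the safety stop all the way to on, and let it spring back up. The other plate, where the match box has been left, must stay off, and the tin and the match box stay where they are.

Things in the scene. Friction and masses are not known exactly. Their poses are not given: they have to be found in the camera images.
- warmer: Twin warmer, fixed to the table: a white housing 190 mm (x) by 300 mm (y), 40 mm high, with two dark round steel plates 86 mm across, their tops 46 mm above the table, on its rear part at x +42, y +80 (left) and -80 mm (right), and two black knobs on its front part. Origin: centre of its underside on the table; x points from knobs to plates (away from the robot), y to the left, z up.
- knob_left_grip (a point): Centre of the left knob's upright grip bar (46 long, 14 wide, 33 mm tall), on its vertical turning axis, 79 mm above the table, 10 mm under the bar's top, 22 mm above the knob's round skirt (48 mm across). Black knob, in front of the left plate, at x -55, y +80 mm in the warmer's frame. Turns and sinks with it: x along the bar to the white pointer line (at off: toward the plate), z up.
- knob_right_grip (a point): Centre of the right knob's upright grip bar (46 long, 14 wide, 33 mm tall), on its vertical turning axis, 79 mm above the table, 10 mm under the bar's top, 22 mm above the knob's round skirt (48 mm across). Black knob, in front of the right plate, at x -55, y -80 mm in the warmer's frame. Turns and sinks with it: x along the bar to the white pointer line (at off: toward the plate), z up.
- knob_left (a joint): Turn of the left knob, rad: 0 off, grows clockwise from above, fully on at end stop 1.40 (second dial mark). A spring (3 to 8.5 N) holds the knob out; pushed down it sinks 8 mm. It passes the safety stop (about 5 to 40 degrees) only while 5 mm or more down; past 40 degrees it springs up when let go. Light (0.05 N m), stays where left.
- knob_right (a joint): Turn of the right knob, rad: 0 off, grows clockwise from above, fully on at end stop 1.40 (second dial mark). A spring (3 to 8.5 N) holds the knob out; pushed down it sinks 8 mm. It passes the safety stop (about 5 to 40 degrees) only while 5 mm or more down; past 40 degrees it springs up when let go. Light (0.05 N m), stays where left.
- balm_tin: Loose round tin of wax, pink lid, white base, 67 mm across and 29 mm high, standing on the middle of one of the two plates (left or right, it varies). Origin: centre of its underside.
- match_box: Loose flat match box, 50 x 64 x 15 mm, lying on the other plate. Origin: centre of its underside.
Mind the look-alikes: they are no part of the job. What is shaped like the balm_tin but blue, green or red is not meant.

How it is judged:
By the outcome, as a careful person would: the job done as asked, in the order asked, and still so for the second after the job is handed in, with the robot touching nothing.
It also fails if it takes over 32 s, if anything falls off the work surface, if the arm or the gripper's body presses on something with over 40 N, if the wrist force passes 120 N, or if a joint passes its speed limit or range.

## Working session

There is one attempt and no reset: what is moved stays moved. The work goes in short steps, Python scripts to look and compute and a tool call to move; the robot and the scene stay as the last step left them, time stands still between calls to the robot, and variables do not carry over. Pictures are saved under pics/ and viewed, about 8 in all and at most 12, crops included, and the job is handed in when it is done.

Besides the shell and the picture viewer there is one more tool, called after "Request:" by a JSON object that holds its "fn" and its "kwargs", one argument or row to a line. carry_out: Moves the arm, as the interface text tells. Shift numbers are shares of 0.04 m and turn numbers shares of 4 degrees, none past 1 either way. Its arguments: {"type":"object","properties":{"commands":{"type":"array"},"grip_force":{"type":"number"}},"required":["commands"]}

```bash
mkdir -p pics; python3 - <<'E'
from plant import telemetry,cams
import cv2,numpy as np
print(telemetry.get_state())
for n in("scene","side"):
    c=cams.capture(n);np.savez(n+".npz",**{k:c[k] for k in("frame","camera_matrix","camera_from_world")})
    cv2.imwrite(f"pics/{n}.png",c["frame"][:,:,::-1]);print(c["camera_matrix"],c["camera_from_world"])
E
```

```text
{'time_s': 0.0, 'joints': array([-4.96129358e+01,  2.05902027e+01,  6.32777706e-01, -2.02350637e-02,
       -7.01358751e+01, -1.65079611e+01]), 'qd': array([-0.02298565, -0.02049702,  0.03507164,  0.00307513,  0.06022055,
       -0.02963588]), 'joint_torque': array([ 2.88853098e-04, -5.82727432e+01,  2.93063396e+01,  6.99750647e+00,
        7.05208411e-03, -1.69954874e-04]), 'tcp_pos': array([ 0.27304503, -0.61680251,  0.24762864]), 'eef_rot': array([ 1.79905140e+02, -8.27551893e-03, -1.56127781e+02]), 'contact_force': array([-0.32363761,  0.28551764,  0.48369828]), 'moment': array([ 0.0501776 , -0.00887315, -0.01878331]), 'gripper_width': 0.08757250987520215}
[[443.60647248   0.         279.5321753 ]
 [  0.         443.60647248 203.39466734]
 [  0.           0.           1.        ]] [[ 0.75427342 -0.65629509  0.01866441 -0.40738047]
 [-0.25598998 -0.32014675 -0.91212674  0.20678503]
 [ 0.60459965  0.68321505 -0.40948316  0.74526704]
 [ 0.          0.          0.          1.        ]]
[[381.2297569    0.         277.5320822 ]
 [  0.         381.2297569  207.98950453]
 [  0.           0.           1.        ]] [[-0.99952433  0.03026726  0.00591618  0.54876252]
 [ 0.01590299  0.67020502 -0.74200561  0.04389177]
 [-0.02642353 -0.74155857 -0.67036757  0.94119862]
 [ 0.          0.          0.          1.        ]]
```

View pics/scene.png

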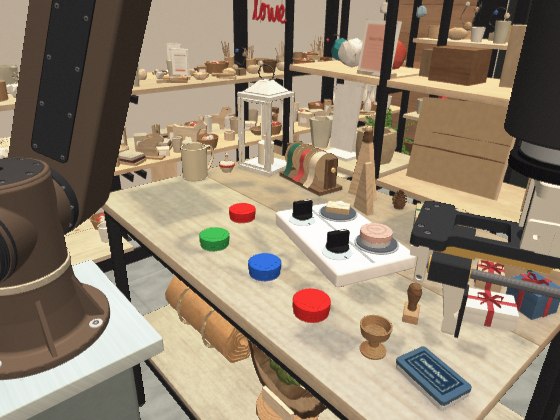

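View pics/side.png

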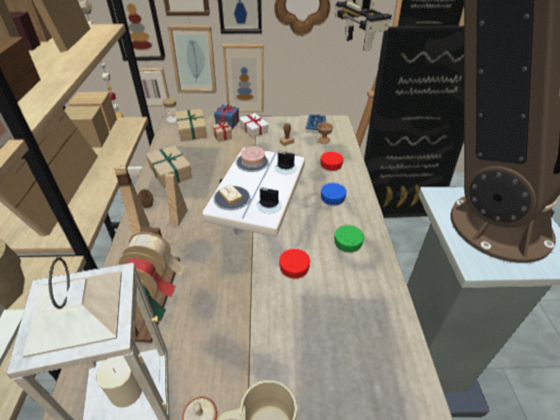

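The pink tin is at scene (376,236) / side (252,157), and the match box is at scene (338,210) / side (232,196). The look-alikes are red, green and blue tins on the table, which don't fit. The knob in front of the pink tin is at scene (338,241) / side (286,160), the right one. I'll confirm that in one enlarged crop.

```bash
python3 - <<'E'
import cv2,numpy as np
a=np.load("scene.npz")["frame"][190:285,270:415];b=np.load("side.npz")["frame"][140:235,200:310]
f=lambda i:cv2.resize(i,None,fx=5 if i is a else 5,fy=5,interpolation=cv2.INTER_CUBIC)
A=cv2.resize(a,None,fx=3,fy=3,interpolation=2);B=cv2.resize(b,None,fx=3,fy=3,interpolation=2)
cv2.imwrite("pics/crop.png",np.hstack([A,B])[:,:,::-1])
E
```

```text
(no output)
```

View pics/crop.png

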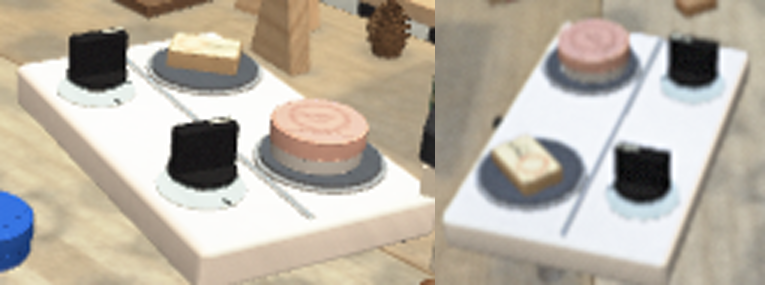

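```bash
cat > h.py <<'E'
import numpy as np
C={n:np.load(f"{n}.npz") for n in("scene","side")}
def proj(n,p):
    T=C[n]["camera_from_world"];q=C[n]["camera_matrix"]@(T[:3,:3]@np.asarray(p)+T[:3,3]);return q[:2]/q[2]
E
python3 - <<'E'
from h import *
from scipy.optimize import least_squares
M={"fl":(-.095,.15,.04),"fr":(-.095,-.15,.04),"rl":(.095,.15,.04),"rr":(.095,-.15,.04),"pl":(.042,.08,.046),"pr":(.042,-.08,.046),"kl":(-.055,.08,.089),"kr":(-.055,-.08,.089)}
O=[("scene","fl",276.7,212.7),("scene","fr",337.7,276),("side","fl",275,228.3),("side","fr",304.3,157.3),("side","rl",203.3,212.7),
("scene","pl",338,212.7),("side","pl",232,197.3),("scene","pr",376.7,243.3),("side","pr",252.3,162),("scene","kl",302.7,202.7),("side","kl",269.3,190),("scene","kr",337.7,232.7),("side","kr",285.7,154)]
def W(v,m):
    c,s=np.cos(v[2]),np.sin(v[2]);return np.array([v[0]+c*m[0]-s*m[1],v[1]+s*m[0]+c*m[1],m[2]+v[3]])
f=lambda v:np.concatenate([proj(n,W(v,M[k]))-(a,b) for n,k,a,b in O])
r=least_squares(f,[.6,-.1,0,0],loss="soft_l1")
print(r.x,np.degrees(r.x[2]));
for o,e in zip(O,f(r.x).reshape(-1,2)):print(o[:2],e.round(1))
for k in M:print(k,W(r.x,M[k]).round(4))
for k in("kl","kr","pr"):
    ob=[o for o in O if o[1]==k]
    s=least_squares(lambda p:np.concatenate([proj(o[0],p)-o[2:] for o in ob]),[.6,-.1,.08]);print("tri",k,s.x.round(4),s.cost.round(2))
E
```

```text
[ 0.59759953 -0.13963523 -0.30338386 -0.00390513] -17.382614941243045
('scene', 'fl') [-1.9 -0.2]
('scene', 'fr') [-0.4  0.1]
('side', 'fl') [1.9 0.2]
('side', 'fr') [ 0.9 -0.2]
('side', 'rl') [-2.5  0.3]
('scene', 'pl') [0.1 0.3]
('side', 'pl') [-0.4 -0.4]
('scene', 'pr') [-0.1 -0.2]
('side', 'pr') [-0.3 -0.8]
('scene', 'kl') [0.3 0. ]
('side', 'kl') [-0.6  0.4]
('scene', 'kr') [0.9 0.4]
('side', 'kr') [ 0.2 -0.2]
fl [0.5518 0.0319 0.0361]
fr [ 0.4621 -0.2544  0.0361]
rl [ 0.7331 -0.0249  0.0361]
rr [ 0.6434 -0.3112  0.0361]
pl [ 0.6616 -0.0758  0.0421]
pr [ 0.6138 -0.2285  0.0421]
kl [ 0.569  -0.0469  0.0851]
kr [ 0.5212 -0.1996  0.0851]
tri kl [ 0.5675 -0.0474  0.0859] 0.0
tri kr [ 0.5213 -0.1975  0.0854] 0.04
tri pr [ 0.6139 -0.2281  0.0409] 0.17
```

Request:
{"fn": "carry_out", "kwargs": {
  "commands": [0.39,0.65,-0.1,1,-1,0.39,0.65,-0.1,1,-1,0.39,0.65,-0.1,1,-1,0.39,0.65,-0.1,1,-1,0.39,0.65,-0.1,1,-1,0.39,0.65,-0.1,1,-1,0.39,0.65,-0.1,1,-1,0.39,0.65,-0.1,1,-1]
}}

```text
time_s: 0.9
tcp_pos: [0.3983, -0.408, 0.2161]
eef_rot: [180.0, 0.0, -124.0]
contact_force: [0.9, -0.6, 1.2]
gripper_width: 0.0877
```

Request:
{"fn": "carry_out", "kwargs": {
  "commands": [0.39,0.65,-0.1,1,-1,0.39,0.65,-0.1,1,-1,0.39,0.65,-0.1,1,-1,0.39,0.65,-0.1,1,-1,0.39,0.65,-0.1,1,-1,0.39,0.65,-0.1,1,-1,0.39,0.65,-0.1,1,-1,0.39,0.65,-0.1,1,-1]
}}

```text
time_s: 1.7
tcp_pos: [0.5231, -0.2, 0.1842]
eef_rot: [180.0, 0.0, -92.0]
contact_force: [0.0, -0.8, -0.1]
gripper_width: 0.0875
```

```bash
python3 -c "
from plant import telemetry
s=telemetry.get_state();print(s['time_s'],s['joints'],s['tcp_pos'],s['eef_rot'],s['contact_force'])"
```

```text
1.7 [-8.98847481e-01  1.27715635e+01 -1.91734553e+01 -8.15484741e-03
 -5.80843245e+01 -1.04918172e+00] [ 0.5231134  -0.19998778  0.18415863] [ 1.79970535e+02  6.38138668e-03 -9.19523438e+01] [ 0.04569136 -0.77472743 -0.0924836 ]
```

Request:
{"fn": "carry_out", "kwargs": {
  "commands": [0,0,-0.05,1,-1,0,0,-0.05,1,-1,0,0,-0.05,1,-1,0,0,-0.05,1,-1,0,0,-0.05,1,-1,0,0,-0.05,1,-1,0,0,-0.05,1,-1,0,0,-0.05,1,-1]
}}

```text
time_s: 2.5
tcp_pos: [0.5225, -0.2012, 0.1681]
eef_rot: [180.0, 0.0, -60.0]
contact_force: [-0.1, 0.0, -0.1]
gripper_width: 0.0878
```

Request:
{"fn": "carry_out", "kwargs": {
  "commands": [0,0,0,1,-1,0,0,0,1,-1,0,0,0,1,-1,0,0,0,1,-1,0,0,0,1,-1,0,0,0,1,-1,0,0,0,1,-1,0,0,0,1,-1]
}}

```text
time_s: 3.3
tcp_pos: [0.5225, -0.2012, 0.1682]
eef_rot: [180.0, 0.0, -28.0]
contact_force: [-0.0, -0.8, -0.3]
gripper_width: 0.0875
```

Request:
{"fn": "carry_out", "kwargs": {
  "commands": [0,0,0,1,-1,0,0,0,1,-1,0,0,0,0.65,-1,0,0,0,0,-1]
}}

```text
time_s: 3.7
tcp_pos: [0.5226, -0.2011, 0.1683]
eef_rot: [180.0, 0.0, -17.5]
contact_force: [-0.1, 0.7, -0.3]
gripper_width: 0.0875
```

```bash
python3 - <<'E'
from plant import telemetry,cams
import cv2,numpy as np
s=telemetry.get_state();c=cams.capture("wrist")
print(s['time_s'],s['tcp_pos'],s['eef_rot'],c["camera_matrix"],c["mount"])
np.savez("w1.npz",p=s['tcp_pos'],e=s['eef_rot'],**c)
cv2.imwrite("pics/w1.png",c["frame"][:,:,::-1])
E
```

```text
3.7 [ 0.52258335 -0.20113412  0.16825984] [ 1.79996706e+02  3.71227283e-02 -1.74870381e+01] [[325.1922621    0.         280.72578701]
 [  0.         325.1922621  205.49449455]
 [  0.           0.           1.        ]] [[ 1.27966313e-04 -9.57245943e-01 -2.89275281e-01  7.91556944e-02]
 [ 9.99999922e-01  2.30663111e-04 -3.20922773e-04  2.61100749e-04]
 [ 3.73927159e-04 -2.89275217e-01  9.57245898e-01 -1.36727691e-01]
 [ 0.00000000e+00  0.00000000e+00  0.00000000e+00  1.00000000e+00]]
```

View pics/w1.png

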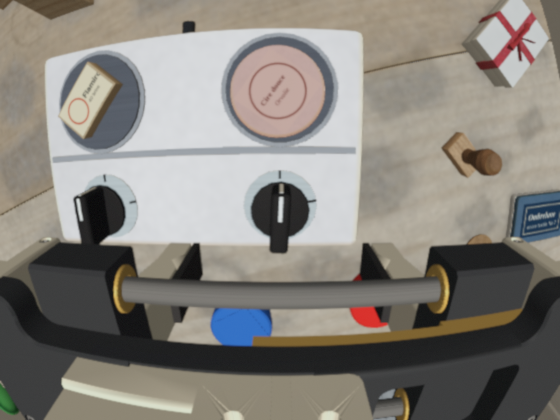

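The wrist picture shows the pink tin at (278,92), in front of the bar seen at columns 272–289, rows 182–250. The match box is on the left plate at (90,100). The right knob is at off and almost centred between the jaws.

```bash
python3 - <<'E'
import numpy as np
from scipy.spatial.transform import Rotation as R
d=np.load("w1.npz");Rt=R.from_euler("xyz",d["e"],degrees=True).as_matrix();K=d["camera_matrix"];M=d["mount"]
def ray(u,v,z):
    a=np.array([u-K[0,2],v-K[1,2]]);r=np.hypot(*a);t=r/K[0,0]
    q=np.array([*(np.sin(t)*a/r),np.cos(t)]);o=d["p"]+Rt@M[:3,3];w=Rt@M[:3,:3]@q
    return o+w*(z-o[2])/w[2]
for n,(u,v,z) in dict(far=(281.5,183,.088),near=(280,250,.088),tin=(278,92,.075),skirt=(280.5,203,.057)).items():print(n,ray(u,v,z).round(4))
a,b=ray(281.5,183,.088),ray(280,250,.088);print((a+b)/2,np.degrees(np.arctan2(*(a-b)[1::-1])),np.linalg.norm(a-b))
# height: two-view (wrist + fit of static) using known top centre from scene/side
E
```

```text
far [ 0.5506 -0.2107  0.088 ]
near [ 0.5031 -0.1947  0.088 ]
tin [ 0.6107 -0.2271  0.075 ]
skirt [ 0.5285 -0.203   0.057 ]
[ 0.52686581 -0.20268587  0.088     ] -18.692292555358087 0.05012076309462356
```

Request:
{"fn": "carry_out", "kwargs": {
  "commands": [0,0,-0.4,0,-0.2,0,0,-0.4,0,-0.2,0,0,-0.4,0,-0.2,0,0,-0.4,0,-0.2,0,0,-0.4,0,-0.2,0.02,0,-0.13,0,-0.2,0,0,0,0,-0.2],
  "grip_force": 30
}}

```text
time_s: 4.45
tcp_pos: [0.5232, -0.2012, 0.0827]
eef_rot: [180.0, 0.1, -17.6]
contact_force: [-0.7, -0.8, 0.1]
gripper_width: 0.053
```

Request:
{"fn": "carry_out", "kwargs": {
  "commands": [0,0,0,0,1,0,0,0,0,1,0,0,0,0,1,0,0,0,0,1,0,0,0,0,1,0,0,0,0,1],
  "grip_force": 30
}}

```text
time_s: 5.05
tcp_pos: [0.5239, -0.2008, 0.0836]
eef_rot: [-180.0, -0.0, -17.5]
contact_force: [0.8, 2.5, 1.8]
gripper_width: 0.0137
```

Gripped at 13.7 mm, which matches the 14 mm bar. Next I press 8 mm.

Request:
{"fn": "carry_out", "kwargs": {
  "commands": [0,0,-0.1,0,1,0,0,-0.1,0,1,0,0,0,0,1],
  "grip_force": 40
}}

```text
time_s: 5.35
tcp_pos: [0.5239, -0.2008, 0.0757]
eef_rot: [-180.0, -0.0, -17.5]
contact_force: [-3.0, 6.0, 7.9]
gripper_width: 0.0137
```

Request:
{"fn": "carry_out", "kwargs": {
  "commands": [0,0,0,-1,1,0,0,0,-1,1,0,0,0,-1,1,0,0,0,-1,1,0,0,0,-1,1,0,0,0,-1,1]
}}

```text
time_s: 5.95
tcp_pos: [0.5234, -0.2015, 0.0756]
eef_rot: [180.0, -0.0, -41.7]
contact_force: [-2.3, 0.8, 7.8]
gripper_width: 0.014
```

Request:
{"fn": "carry_out", "kwargs": {
  "commands": [0,0,0,-1,1,0,0,0,-1,1,0,0,0,-1,1,0,0,0,-1,1,0,0,0,-1,1,0,0,0,-1,1,0,0,0,-1,1,0,0,0,-1,1]
}}

```text
time_s: 6.75
tcp_pos: [0.5224, -0.2021, 0.0755]
eef_rot: [179.9, -0.0, -73.7]
contact_force: [-5.2, -2.7, 9.4]
gripper_width: 0.0136
```

Request:
{"fn": "carry_out", "kwargs": {
  "commands": [0,0,0,-1,1,0,0,0,-1,1,0,0,0,-1,1,0,0,0,-1,1,0,0,0,-1,1,0,0,0,-0.5,1,0,0,0,0,1]
}}

```text
time_s: 7.45
tcp_pos: [0.5215, -0.2021, 0.0755]
eef_rot: [179.8, -0.1, -95.6]
contact_force: [-7.8, -3.3, 10.9]
gripper_width: 0.0139
```

```bash
python3 -c "
from plant import telemetry
s=telemetry.get_state();print(s['time_s'],s['tcp_pos'],s['eef_rot'],s['contact_force'],s['moment'])"
```

```text
7.45 [ 0.52151719 -0.20213515  0.07553239] [ 1.79787418e+02 -7.88348657e-02 -9.55900835e+01] [-7.79154637 -3.31698515 10.91077477] [-0.87317371  2.98333473 -0.04667385]
```

Request:
{"fn": "carry_out", "kwargs": {
  "commands": [0,0,0,-0.5,1,0,0,0,-0.5,1,0,0,0,0,1]
}}

```text
time_s: 7.75
tcp_pos: [0.5214, -0.2022, 0.0755]
eef_rot: [179.8, -0.1, -99.5]
contact_force: [-7.6, -2.7, 12.4]
gripper_width: 0.0138
```

```bash
python3 -c "
from plant import telemetry
s=telemetry.get_state();print(s['time_s'],s['tcp_pos'],s['eef_rot'],s['contact_force'],s['moment'])"
```

```text
7.75 [ 0.52142816 -0.20216493  0.07553337] [ 1.79775247e+02 -1.13780704e-01 -9.95083961e+01] [-7.57061107 -2.68808896 12.40717828] [-0.84497846  3.12067463  0.70030737]
```

Request:
{"fn": "carry_out", "kwargs": {
  "commands": [0,0,0.1,0,1,0,0,0.1,0,1,0,0,0,0,0.3,0,0,0,0,0.3,0,0,0,0,0.3,0,0,0,0,0.3]
}}

```text
time_s: 8.35
tcp_pos: [0.5238, -0.2011, 0.0831]
eef_rot: [180.0, 0.0, -99.5]
contact_force: [0.3, -0.2, -0.4]
gripper_width: 0.03
```

Request:
{"fn": "carry_out", "kwargs": {
  "commands": [0,0,0.3,0,0.3,0,0,0.5,0,0.3,0,0,0.5,0,0.3,0,0,0.5,0,0.3,0,0,0.5,0,0.3,0,0,0.5,0,0.3,0,0,0,0,0.3,0,0,0,0,0.3]
}}

```text
time_s: 9.15
tcp_pos: [0.5239, -0.2011, 0.1964]
eef_rot: [-179.9, 0.0, -99.5]
contact_force: [-0.4, 0.3, -0.4]
gripper_width: 0.0307
```

```bash
python3 - <<'E'
from plant import telemetry,cams
import cv2,numpy as np
s=telemetry.get_state();print(s['time_s'],s['tcp_pos'],s['contact_force'])
w=cams.capture("wrist")["frame"];b=cams.capture("side")["frame"][130:240,190:320];a=cams.capture("scene")["frame"][180:290,270:420]
f=lambda i,W:cv2.resize(i,(W,int(W*i.shape[0]/i.shape[1])),interpolation=2)
A,B=f(a,400),f(b,347);h=min(len(A),len(B));t=np.hstack([A[:h],B[:h]]);W=f(w,400)
o=np.zeros((600,747,3),np.uint8);o[:h]=t[:h];o[300:,:400]=W[:300]
cv2.imwrite("pics/end.png",o[:,:,::-1])
E
```

```text
9.15 [ 0.52389568 -0.20110714  0.19638793] [-0.40319753  0.25879775 -0.41091264]
```

View pics/end.png

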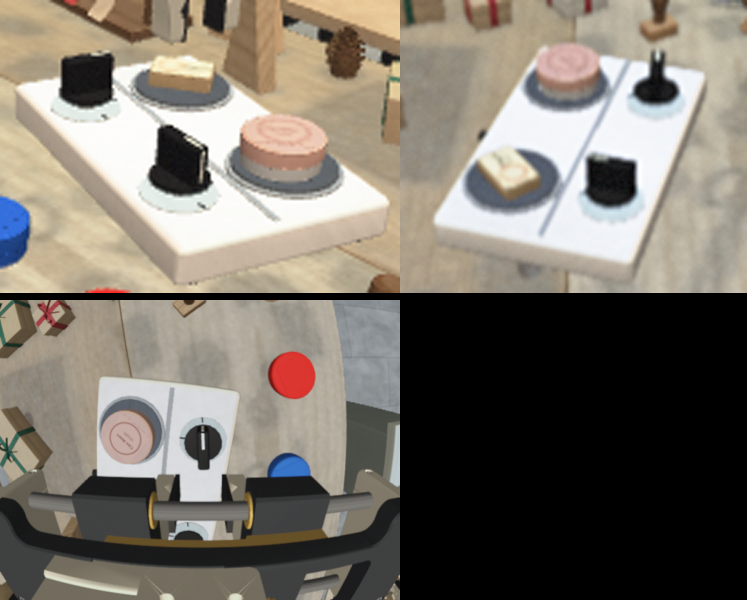

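The right knob's pointer now lines up with the second mark. The left knob is still at off, and the tin and match box haven't moved.

```bash
python3 -c "
from plant import r
print(r.close_job())"
```

```text
the job is handed in; nothing more can be done
None
```

The plate with the pink wax tin, the right one, is switched on, and I handed the job in just after 9.15 s of the 32 s allowed.

- **What I did:** I gripped the right knob's bar, pushed it down 8 mm and turned it about 82° clockwise. It stopped against the end stop, where the turning moment rose to 0.70 N m. I then let it rise 8 mm, opened the jaws and lifted clear.
- **Last checks:** The pointer sits at the second dial mark. The left knob is still at off, and the tin and match box look unmoved on their plates. The wrist force was near zero with the arm clear; the highest vertical reading was about 12 N.
- **What disagreed:**
    - The cameras placed the knob's top about 4 mm lower than the text (85 against 89 mm).
    - Position estimates for the knob differed by a few millimetres along the bar.
    - While the knob was gripped there was a side force of up to about 8 N.
    - I judged the spring-back from the force and the pictures and did not measure the knob's final height.

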